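# Rub-charge check of coil bobbins in the charge meter

### The arm

A 6-joint arm with a two-finger parallel gripper is mounted at the origin on the work surface. World frame = base frame: x ahead of the robot, y to its left, z up, the work surface at z = 0. Lengths are in mm, angles in rad, forces in N, time in s.
With the tool pointing down it reaches from about 350 to 1000 mm from the base axis. Payload 7.1 kg.
Tool frame: the origin (TCP) lies on the centre line of the jaws, within the pads' length; the fingertips stand 11 mm ahead of it and the grasp point (between the pads) lies 8 mm behind it (manip.tips_ahead is the distance from the TCP to the fingertips, in mm); z points along the fingers, y is the line along which they close (so a half turn about z gives the same grasp; the last joint's range is limited). The gripper opens to 85 mm and grips with 20 to 120 N. Pads are 22 mm wide; open, the fingers measure 114 mm over their backs; the gripper's body (76 mm by 85 mm) begins 54 mm behind the grasp point. The pads swing forward as they close: fully open they stand 13 mm farther back than shut.
Start: joints at [1.094, 0.423, 1.63, -0, 1.089, -0.019], TCP at [276.202, 560.64, 242.319] pointing down, gripper open.
Joint ranges: [-3, 3], [-0.9, 2.11], [0.09, 2.58], [-1.31, 4.45], [0.11, 2.69], [-2.54, 2.54]. Speed limits (rad/s): [2.39, 2.39, 3.01, 3.14, 3.14, 3.14].

### API

Orientations are given as [roll, pitch, yaw] about the fixed x, y, z axes, in that order (R = Rz(yaw) Ry(pitch) Rx(roll)).
In Python, from workcell import state, vision, manip gives the robot as it stands. The module is installed in compiled form; this text tells all that it offers.
- The arm moves only by the tool move_arm, never from a script. Its argument "commands" is a list of rows, each a list of 7 numbers: the turn, a rotation vector about the world's x, y, z in degrees, then the shift along the world's x, y, z in cm, then the finger opening in cm, from 0 to 8.54. A call has 1 to 20 rows; each row shifts and turns the commanded pose from where the row before left it; what a row does not reach is not made up. A row lasts 1/12 s, in which the tool goes at most 41.7 mm and 7.16 degrees, less where a joint would pass 70% of its speed; a pose out of reach is approached as far as the arm can. A call is refused whole if a number of a shift passes 4.17 or a number of a turn 7.16, either way. A call with a gripper value outside its range is refused whole. The fingers move at their own pace and stop on an object; "squeeze" is the grip in N (left out, the last holds). Time passes only in rows, so rows that do not move let the fingers close. It gives the time, the measured TCP pose, the force, the opening and the grip force at its end, in the units of the state.
- state(): the state, without advancing time (a new reading comes with each control period).
- vision.capture(name): name is "side" or "top" or "wrist"; returns a dict with "img" (480x640x3 uint8, blue, green, red), "intrinsics" (3x3 intrinsics, pixels), "extrinsics" (4x4, takes a point from world to camera coordinates). Camera axes: x right, y down, z forward; pixel columns grow to the right and rows downward; lengths in mm; the calibration is good to about 2 mm. The wrist camera is an equidistant fisheye: a pixel r from the principal point sees the ray r / f radians off the axis. A picture is of the moment at which its call begins. There is no depth.
- manip.finish_job(): hands the job in; it is judged then, once.
Trained networks look in a picture, given as the dict that the camera call returned (one of the last four; its "shot" number tells which), for a name from the list of things; names that differ only in an ending like _2 or _b are one class to them, and where a whole thing is asked for, a point or a joint stands for the part that bears it (a point fixed in the world has none). Each returns a list of dicts, best first, with "conf" (0 to 1); they miss things now and then, are a little off and sometimes report something else, mostly with a low value. They report only what shows in the picture. A call takes as long as a camera call. They do not tell look-alikes from the thing itself.
- vision.boxes_of(picture, query): "point" ([x, y, z] in mm, in the coordinates of the camera as it stood for that picture, good to about 4 mm: the middle of the surface that is visible of it).
- vision.outline_of(picture, query): "pixels" (480x640 bool, what is visible of it).
The state is a dict: "clock": time; "joint_positions": joint angles; "joint_velocities": joint speeds; "joint_torque": joint torques, N m; "eef_pos": TCP position; "eef_rot": TCP orientation; "force": force on the tool from outside, world axes, zero at the start; "ft_torque": the same for the moment, N m; "grip_width": finger opening in mm; "grasp_force": force on a finger pad.
Only numpy, scipy, OpenCV 4.12 (cv2) and the standard library are available. Lean on these libraries where they do the work, as an engineer would, in place of code of your own. Each camera call takes 0.05 s, during which the arm holds its last target. There are 200 camera calls.

### The job

Check how much static charge this sample of plastic bobbins makes: take the paddle out of its stand and stir the bobbins in the steel bowl with its blade until practically every bobbin has been pushed out of its place by half its width or more, spilling none. Then lower the blade, without forcing it, through the slot in the lid of the charge meter until at least half of the blade is inside, and finish holding it there, still and upright, in the gripper: it must hang free in the slot, not resting on the meter or pressing against it. Leave the tray, the tape and the jar where they are.

Things in the scene. Friction and masses are not known exactly. Their poses are not given: they have to be found in the camera images.
- paddle: loose flat paddle, 162 mm long, about 60 g, at first upright in the stand, handle up. Origin: middle of the blade's lower end; z up to the handle, x along the blade's width, y through its thickness. Lower 100 mm: white blade 30 mm wide, 8 mm thick. Above: black handle 62 mm long, 24 mm wide (x), 14 mm thick (y), pinched across its thickness; too thick for the slot
- paddle_tip (a point): middle of the lower end of the paddle's blade (same point and axes as paddle)
- paddle_grip (a point): middle of the paddle's handle, 131 mm above the blade's lower end; same axes as the paddle
- stand: fixed grey plastic block, 85 x 70 mm and 55 mm high, on a rubber foot 105 x 90 mm. Origin on the bench under its middle, z up. The paddle's blade stands 45 mm deep in a pocket in its top, with about 1 mm play each side, blade width along the stand's x
- bowl: fixed round stainless steel bowl, open on top. Origin on the bench under its middle. Inner floor 4 mm above the bench, about 80 mm in radius there, 91 mm at the rim, which is 53 mm above the bench; wall 3 mm
- meter: fixed charge meter: grey chassis 195 x 150 mm and 40 mm high, carrying a round steel can (Faraday cup) of 120 mm diameter whose lid carries an aluminium plate with the slot. Origin on the bench under the can's middle; z up. The hollow of the can reaches from the lid down to 83 mm below the slot's top
- slot (a point): middle of the slot at the top face of the lid plate, 132 mm above the bench; x runs along the slot's length, y across it, z up. Slot 34 x 12 mm: 2 mm clear of the paddle's blade on every side; its plate is 4 mm thick, with open space below
- tray: bystander: white board 110 x 200 mm with rows of small cores, 17 mm high; origin under its middle
- tape: bystander: roll of yellow tape lying flat, 90 mm across, 24 mm high; origin under its middle
- jar: bystander: closed white jar, 60 mm across, 75 mm high; origin under its middle
- bobbin1_mid (a point): middle of one of the eight loose black plastic bobbins in the bowl: spools 24 mm across and 20 mm high, 12 g, at first standing in one layer on the bowl's floor
- bobbin2_mid (a point): another of the eight bobbins, its middle
- bobbin3_mid (a point): another of the eight bobbins, its middle
- bobbin4_mid (a point): another of the eight bobbins, its middle
- bobbin5_mid (a point): another of the eight bobbins, its middle
- bobbin6_mid (a point): another of the eight bobbins, its middle
- bobbin7_mid (a point): another of the eight bobbins, its middle
- bobbin8_mid (a point): another of the eight bobbins, its middle
Things that resemble listed ones, but are neither listed nor needed, are in the scene too. What is shaped like the part that bears bobbin7_mid but white is not meant. Leave any purple or red look-alike of the part that bears bobbin2_mid alone.

How it is judged (in metres and radians):
On the way, in this order (a step that is already met when the one before it is completed fails the run):
1. the held paddle's blade is down among the bobbins: its lower end within 22 mm of the bench, inside the bowl (z of paddle_tip in the frame of bowl below 0.022 m and horizontal distance between paddle_tip and bowl below 0.08 m and contact force between the fingers and paddle above 1 N), for 0.2 s.
2. with the blade still down in the bowl, at least seven of the eight bobbins have been moved more than 10 mm from where they stood at the start (all of step 1 and (distance of each of bobbin1_mid, bobbin2_mid, bobbin3_mid, bobbin4_mid, bobbin5_mid, bobbin6_mid, bobbin7_mid from where it was at the start of the episode above 0.01 m or distance of each of bobbin1_mid, bobbin2_mid, bobbin3_mid, bobbin4_mid, bobbin5_mid, bobbin6_mid, bobbin8_mid from where it was at the start of the episode above 0.01 m or distance of each of bobbin1_mid, bobbin2_mid, bobbin3_mid, bobbin4_mid, bobbin5_mid, bobbin7_mid, bobbin8_mid from where it was at the start of the episode above 0.01 m or distance of each of bobbin1_mid, bobbin2_mid, bobbin3_mid, bobbin4_mid, bobbin6_mid, bobbin7_mid, bobbin8_mid from where it was at the start of the episode above 0.01 m or distance of each of bobbin1_mid, bobbin2_mid, bobbin3_mid, bobbin5_mid, bobbin6_mid, bobbin7_mid, bobbin8_mid from where it was at the start of the episode above 0.01 m or distance of each of bobbin1_mid, bobbin2_mid, bobbin4_mid, bobbin5_mid, bobbin6_mid, bobbin7_mid, bobbin8_mid from where it was at the start of the episode above 0.01 m or distance of each of bobbin1_mid, bobbin3_mid, bobbin4_mid, bobbin5_mid, bobbin6_mid, bobbin7_mid, bobbin8_mid from where it was at the start of the episode above 0.01 m or distance of each of bobbin2_mid, bobbin3_mid, bobbin4_mid, bobbin5_mid, bobbin6_mid, bobbin7_mid, bobbin8_mid from where it was at the start of the episode above 0.01 m)), for 0.1 s.
At the end, for the whole second after the job is handed in: Gripper holds the paddle (over 2 N) still, upright within 0.14 rad, blade along and through the slot, lower end 48 to 88 mm below the slot's top; paddle and fingers touch the meter with under 0.5 N; all bobbins in the bowl; tray, tape, jar within 20 mm of their places (z of paddle_tip in the frame of slot between -0.088 and -0.048 m and horizontal distance between paddle_tip and slot below 0.012 m and angle between paddle's own z axis and vertical below 0.14 rad and angle between the x axis of paddle and the x axis of slot, either way round below 0.3 rad and contact force between the fingers and paddle above 2 N and contact force between each of paddle, the fingers and meter below 0.5 N and linear speed of paddle below 0.02 m/s and horizontal distance between each of bobbin1_mid, bobbin2_mid, bobbin3_mid, bobbin4_mid, bobbin5_mid, bobbin6_mid, bobbin7_mid, bobbin8_mid and bowl below 0.09 m and height (world z) of each of bobbin1_mid, bobbin2_mid, bobbin3_mid, bobbin4_mid, bobbin5_mid, bobbin6_mid, bobbin7_mid, bobbin8_mid below 0.06 m and distance of each of tray, tape, jar from where it was at the start of the episode below 0.02 m); the arm keeps its last pose, push and grip.
It fails at once if a bobbin leaves the bowl (horizontal distance between any of bobbin1_mid, bobbin2_mid, bobbin3_mid, bobbin4_mid, bobbin5_mid, bobbin6_mid, bobbin7_mid, bobbin8_mid and bowl above 0.1 m).
It fails at once if the paddle is forced against the meter with more than 15 N (contact force between paddle and meter above 15 N).
It fails at once if tray, tape or jar is moved more than 20 mm (distance of any of tray, tape, jar from where it was at the start of the episode above 0.02 m).
It also fails if it takes over 72 s, if anything falls off the work surface, if the arm or the gripper's body presses on something with over 40 N, if the wrist force passes 120 N, or if a joint passes its speed limit or range.

## Working session

There is one attempt and no reset: what is moved stays moved. The work goes in short steps, Python scripts to look and compute and a tool call to move; the robot and the scene stay as the last step left them, time stands still between calls to the robot, and variables do not carry over. Pictures are saved under pics/ and viewed, at most 10 in all, crops included, and the job is handed in when it is done.

Besides the shell and the picture viewer there is one more tool, called by a JSON object that holds its "name" and its "arguments", one argument or row to a line. move_arm: Moves the arm, as the interface text tells. Its arguments: {"type":"object","properties":{"commands":{"type":"array"},"squeeze":{"type":"number"}},"required":["commands"]}

```bash
mkdir -p pics
cat > h.py <<'E'
import numpy as np,cv2
from workcell import state,vision,manip
def w(p,pt):
    E=np.array(p['extrinsics']);return E[:3,:3].T@(np.array(pt)-E[:3,3])
def proj(p,X):
    E=np.array(p['extrinsics']);K=np.array(p['intrinsics']);c=E[:3,:3]@np.array(X)+E[:3,3];c=K@c;return c[:2]/c[2]
def ray(p,uv,z):
    E=np.array(p['extrinsics']);K=np.array(p['intrinsics'])
    d=E[:3,:3].T@np.linalg.solve(K,[uv[0],uv[1],1.]);o=-E[:3,:3].T@E[:3,3]
    return o+d*(z-o[2])/d[2]
E
python3 - <<'E'
from h import *
for c in ['top','side']:
    p=vision.capture(c);cv2.imwrite(f'pics/{c}0.png',p['img'])
    E=p['extrinsics'];print(c,(-E[:3,:3].T@E[:3,3]).round())
    for q in ['paddle','stand','bowl','meter','slot','tray','tape','jar','bobbin1_mid']:
        try:print(q,[(round(b['conf'],2),w(p,b['point']).round().tolist()) for b in vision.boxes_of(p,q)][:12])
        except Exception as e:print(q,e)
print(state())
E
```

```text
top [ 325.   38. 1073.]
paddle [(0.79, [508.0, -269.0, 131.0])]
stand [(0.89, [498.0, -267.0, 54.0]), (0.7, [660.0, 327.0, 75.0])]
bowl [(0.76, [511.0, -2.0, 5.0])]
meter [(0.58, [466.0, 267.0, 58.0])]
slot [(0.75, [714.0, 107.0, 23.0]), (0.63, [465.0, 272.0, 55.0])]
tray [(0.6, [734.0, -168.0, 11.0])]
tape [(0.79, [716.0, 111.0, 22.0])]
jar [(0.77, [657.0, 329.0, 75.0])]
bobbin1_mid [(0.41, [507.0, -2.0, 6.0])]
side [ 255. -468.  833.]
paddle [(0.71, [506.0, -287.0, 139.0]), (0.4, [559.0, -21.0, 25.0])]
stand [(0.83, [492.0, -290.0, 57.0]), (0.68, [468.0, 246.0, 49.0]), (0.55, [474.0, -53.0, 25.0])]
bowl [(0.74, [510.0, 10.0, 12.0])]
meter [(0.58, [469.0, 248.0, 50.0])]
slot []
tray [(0.78, [732.0, -178.0, 7.0]), (0.16, [506.0, -4.0, 27.0])]
tape [(0.76, [715.0, 97.0, 19.0])]
jar [(0.91, [659.0, 314.0, 52.0]), (0.64, [467.0, 242.0, 52.0])]
bobbin1_mid [(0.69, [503.0, -5.0, 26.0]), (0.62, [514.0, 13.0, 11.0]), (0.37, [545.0, 18.0, 27.0])]
{'clock': 1.0, 'joint_positions': array([ 1.09401944e+00,  4.23097207e-01,  1.62991804e+00, -8.27864206e-07,
        1.08861782e+00, -1.89672245e-02]), 'joint_velocities': array([ 0.0005746 ,  0.00089612,  0.00108668,  0.00034684, -0.00096558,
       -0.00018579]), 'joint_torque': array([-1.57855422e-03, -5.57348442e+01, -2.82148468e+01, -1.26489672e-04,
        7.32507069e-04, -1.61018284e-05]), 'eef_pos': array([276.18449832, 560.63149767, 242.31370303]), 'eef_rot': array([-3.14155223e+00, -3.31850158e-08,  2.68378338e+00]), 'force': array([ 0.45816358, -1.06384098, -0.20815038]), 'ft_torque': array([ 0.02508876, -0.02112292,  0.02541676]), 'grasp_force': 0.0, 'grip_width': 85.30879665193015}
```

View pics/top0.png

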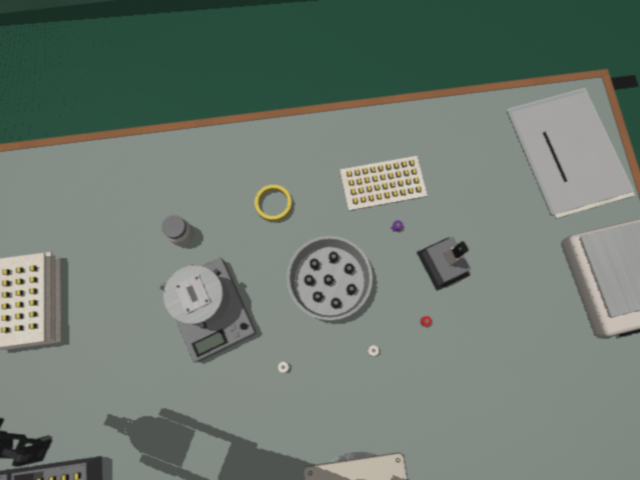

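View pics/side0.png

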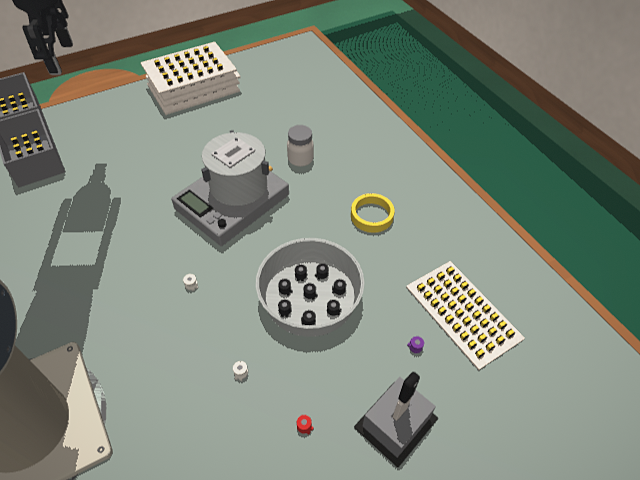

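Both views agree: stand with paddle at top-image (445,262), bowl (330,280) with one centre bobbin and a ring of seven, meter lid (194,295). Next I need the orientations.

Run:
```python
from h import *
p=vision.capture('top');s=vision.capture('side')
def rect(p,q,z):
    o=vision.outline_of(p,q)
    for b in o[:2]:
        ys,xs=np.nonzero(b['pixels'])
        pts=np.array([ray(p,(x,y),z)[:2] for x,y in zip(xs,ys)],np.float32)
        print(q,round(b['conf'],2),len(xs),cv2.minAreaRect(pts), pts.mean(0))
rect(p,'paddle',162-45+55-45+45);rect(p,'stand',55);rect(p,'bowl',53);rect(p,'slot',132);rect(p,'meter',132)
def crop(p,c,r,n=400):
    x,y=c;return cv2.resize(p['img'][y-r:y+r,x-r:x+r],(n,n),interpolation=cv2.INTER_CUBIC)
cv2.imwrite('pics/c1.png',np.hstack([crop(p,(448,258),40),crop(p,(194,293),40)]))
print(proj(p,[500,-267,0]),proj(s,[500,-267,0]))
```

```text
paddle 0.66 301 ((498.8726501464844, -262.1693115234375), (27.282482147216797, 52.483253479003906), 25.475542068481445) [ 499.05426 -260.62955]
paddle 0.18 6230 ((459.9998474121094, 252.46144104003906), (187.63795471191406, 143.72784423828125), 18.12198257446289) [455.5477  249.54427]
stand 0.62 1596 ((503.31793212890625, -268.662353515625), (103.23360443115234, 98.51165771484375), 17.072059631347656) [ 500.62778 -264.5069 ]
bowl 0.72 4978 ((508.08795166015625, -3.26312255859375), (189.35447692871094, 194.21189880371094), 82.13699340820312) [506.38162    -3.2668633]
slot 0.58 78 ((459.5617370605469, -41.64906311035156), (18.871675491333008, 18.94852638244629), 82.13087463378906) [459.9396  -41.37597]
slot 0.19 110 ((486.9518737792969, 1.8928899765014648), (21.001646041870117, 23.39954376220703), 82.08784484863281) [487.15002     2.3591566]
meter 0.92 6062 ((466.63421630859375, 262.84625244140625), (194.54708862304688, 146.5985565185547), 18.224809646606445) [462.3298  259.82104]
[438.24110194 268.58043763] [385.61746244 418.65584762]
```

View pics/c1.png

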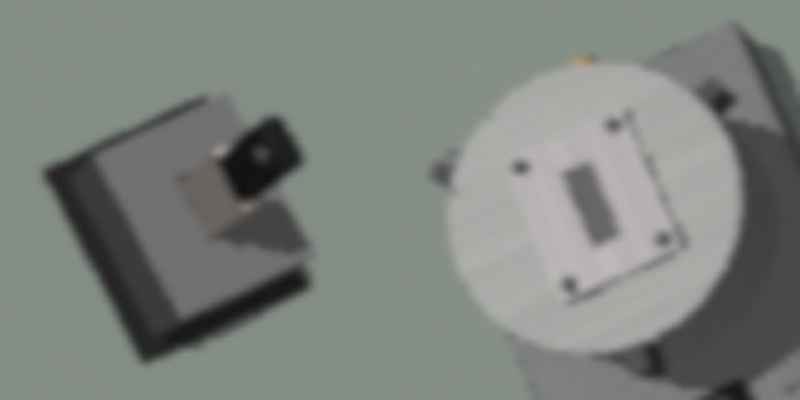

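```bash
cat >> h.py <<'E'
def wray(p,uv,z):
    E=np.array(p['extrinsics']);K=np.array(p['intrinsics'])
    m=np.array([(uv[0]-K[0,2])/K[0,0],(uv[1]-K[1,2])/K[1,1]]);t=np.linalg.norm(m)+1e-9
    d=E[:3,:3].T@np.array([*(m/t*np.sin(t)),np.cos(t)]);o=-E[:3,:3].T@E[:3,3]
    return o+d*(z-o[2])/d[2]
def wproj(p,X):
    E=np.array(p['extrinsics']);K=np.array(p['intrinsics']);c=E[:3,:3]@np.array(X)+E[:3,3]
    t=np.arctan2(np.hypot(c[0],c[1]),c[2]);m=c[:2]/np.hypot(c[0],c[1])*t
    return m*[K[0,0],K[1,1]]+[K[0,2],K[1,2]]
E
python3 - <<'E'
from h import *
p=vision.capture('top')
A=lambda X,Y:(408+X/5-.4,218+Y/5-.4); B=lambda X,Y:(154+(X-400)/5-.4,253+Y/5-.4)
def show(n,a,b,z):
    a=ray(p,a,z);b=ray(p,b,z);d=b-a;print(n,((a+b)/2).round(1),np.hypot(*d[:2]).round(1),np.degrees(np.arctan2(d[1],d[0])).round(1))
show('standedge',A(95,155),A(180,320),55)
show('standedge2',A(180,320),A(310,250),55)
show('standtopdiag',A(95,155),A(310,250),55)
show('handletop edge',A(275,118),A(302,158),172)
show('handle top diag',A(245,140),A(302,158),172)
show('blade/top of block',A(180,180),A(218,238),55)
show('slot',B(577,166),B(606,241),132)
show('slotplate',B(521,167),B(663,239),133)
show('screws',B(521,167),B(569,285),133)
show('screws2',B(613,125),B(663,239),133)
show('can',B(446,208),B(744,208),132)
w0=vision.capture('wrist');print(w0['intrinsics'],np.array(w0['extrinsics']).round(2))
E
```

```text
standedge [ 500.3 -245.7   55. ] 84.4 -163.7
standedge2 [ 471.7 -290.1   55. ] 69.3 -70.0
standtopdiag [ 512.2 -278.3   55. ] 105.7 -122.9
handletop edge [ 512.3 -282.3  172. ] 19.5 -157.6
handle top diag [ 508.6 -275.3  172. ] 24.0 -116.3
blade/top of block [ 509.3 -276.3   55. ] 31.4 -157.9
slot [497.2 289.  132. ] 34.5 -163.7
slotplate [497.2 288.6 133. ] 68.1 -124.2
screws [490.4 308.6 133. ] 54.5 -162.5
screws2 [503.5 268.9 133. ] 53.6 -161.5
can [495.1 287.7 132. ] 124.2 -97.9
[[371.64829954   0.         320.66614614]
 [  0.         371.64829954 237.38727987]
 [  0.           0.           1.        ]] [[ 4.4000e-01  9.0000e-01 -0.0000e+00 -6.2379e+02]
 [ 8.6000e-01 -4.3000e-01  2.7000e-01 -3.5210e+01]
 [ 2.4000e-01 -1.2000e-01 -9.6000e-01  3.7919e+02]
 [ 0.0000e+00  0.0000e+00  0.0000e+00  1.0000e+00]]
```

{"name": "move_arm", "arguments": {
  "commands": [
    [0,0,-6.75,1.1,-3.95,0,8.5],
    [0,0,-6.75,1.1,-3.95,0,8.5],
    [0,0,-6.75,1.1,-3.95,0,8.5],
    [0,0,-6.75,1.1,-3.95,0,8.5],
    [0,0,-6.75,1.1,-3.95,0,8.5],
    [0,0,-6.75,1.1,-3.95,0,8.5],
    [0,0,-6.75,1.1,-3.95,0,8.5],
    [0,0,-6.75,1.1,-3.95,0,8.5],
    [0,0,-6.75,1.1,-3.95,0,8.5],
    [0,0,-6.75,1.1,-3.95,0,8.5],
    [0,0,-6.75,1.1,-3.95,0,8.5],
    [0,0,-6.75,1.1,-3.95,0,8.5],
    [0,0,-6.75,1.1,-3.95,0,8.5],
    [0,0,-6.75,1.1,-3.95,0,8.5],
    [0,0,-6.75,1.1,-3.95,0,8.5],
    [0,0,-6.75,1.1,-3.95,0,8.5],
    [0,0,-6.75,1.1,-3.95,0,8.5],
    [0,0,-6.75,1.1,-3.95,0,8.5],
    [0,0,-6.75,1.1,-3.95,0,8.5],
    [0,0,-6.75,1.1,-3.95,0,8.5]
  ]
}}

```text
clock: 3.12
eef_pos: [496.3, -231.6, 242.5]
eef_rot: [3.141, -0.0, 0.321]
force: [0.7, 0.9, 0.4]
grip_width: 85.0
grasp_force: 0.0
```

Run:
```python
from h import *
p=vision.capture('wrist');cv2.imwrite('pics/w1.png',p['img'])
E=np.array(p['extrinsics']);print('cam',(-E[:3,:3].T@E[:3,3]).round(),state()['eef_pos'],state()['eef_rot'])
for q in ['paddle','stand']:
    for b in vision.boxes_of(p,q)[:2]:print(q,round(b['conf'],2),w(p,b['point']).round(1))
print('expect handle top',wproj(p,[510,-279,172]),'tcp stand',wproj(p,[510,-279,55]))
```

```text
cam [ 561. -211.  374.] [ 499.07729151 -237.88477914  243.07300742] [ 3.13583137e+00 -2.41058048e-03  3.12187248e-01]
paddle 0.58 [ 515.3 -277.2  153. ]
stand 0.67 [ 524.1 -269.6   52.9]
expect handle top [403.0910633 259.0983123] tcp stand [375.06596451 216.0304857 ]
```

View pics/w1.png

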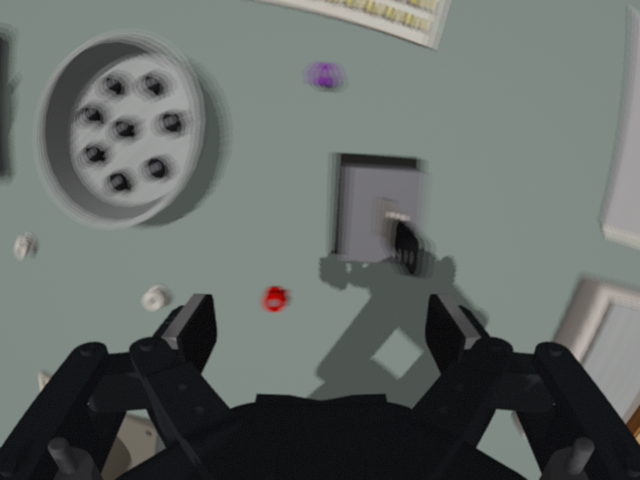

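{"name": "move_arm", "arguments": {
  "commands": [
    [0,0,0,1.0,-4.0,0,8.5],
    [0,0,0,0,0,0,8.5],
    [0,0,0,0,0,0,8.5],
    [0,0,0,0,0,0,8.5],
    [0,0,0,0,0,0,8.5]
  ]
}}

```text
clock: 3.68
eef_pos: [505.8, -268.0, 242.2]
eef_rot: [-3.141, 0.0, 0.329]
force: [-0.9, 0.1, -0.7]
grip_width: 84.8
grasp_force: 0.0
```

Run:
```python
from h import *
p=vision.capture('wrist');t=vision.capture('top');st=state();print(st['eef_pos'],st['eef_rot'])
for q in ['paddle','stand']:
    for b in vision.boxes_of(p,q)[:1]:print(q,round(b['conf'],2),w(p,b['point']).round(1))
c=wproj(p,[508,-277,120]);x,y=int(c[0]),int(c[1]);print(x,y)
y0,x0=max(0,y-60),x-60
a=cv2.resize(p['img'][y0:y0+120,x0:x0+120],(400,400),interpolation=cv2.INTER_CUBIC)
b=cv2.resize(t['img'][230:330,280:380],(400,400),interpolation=cv2.INTER_CUBIC)
print(x0,y0);cv2.imwrite('pics/w2.png',np.hstack([a,b]))
np.save('w2.npy',p,allow_pickle=True)
# bobbins: from top
m=np.zeros((480,640),np.uint8);g=t['img'].max(2)
cc=proj(t,[508,-3,20]);print('bowl c',cc)
yy,xx=np.mgrid[:480,:640];m[(g<60)&(np.hypot(xx-cc[0],yy-cc[1])<36)]=255
n,l,s,ce=cv2.connectedComponentsWithStats(m)
for i in range(1,n):
    if s[i,4]>15:print(s[i,4],ce[i].round(1),ray(t,ce[i],18).round(1)[:2])
```

```text
[ 505.97514937 -268.14862683  242.39839272] [-3.14120277e+00  1.65612895e-04  3.28984485e-01]
paddle 0.93 [ 517.9 -279.5  169.1]
stand 0.58 [ 521.4 -274.4   52.9]
332 233
272 173
bowl c [329.16570038 278.70114401]
43 [333.6 257.7] [557.  -20.5]
44 [314.7 264.6] [546.6  26.2]
45 [349.1 268.8] [525.4 -53.1]
44 [328.8 280. ] [505.5  -1.7]
43 [309.7 280.8] [509.6  42.9]
42 [351.3 289.8] [475.2 -50.6]
41 [318.1 296.6] [469.9  28.4]
42 [336.1 303.7] [447.9 -10.7]
```

View pics/w2.png

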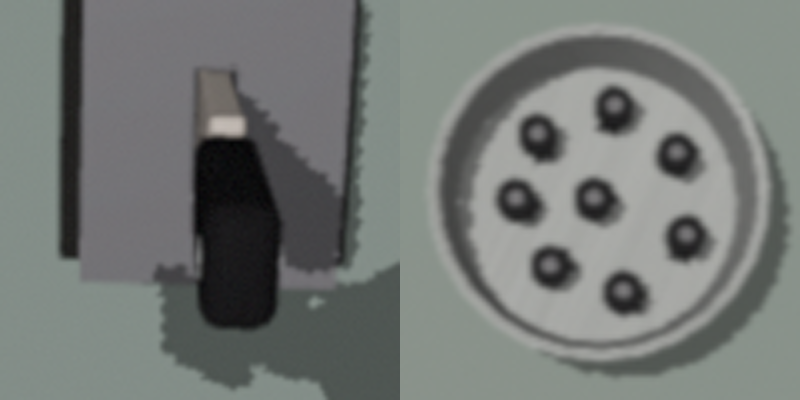

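Run:
```python
from h import *
p=np.load('w2.npy',allow_pickle=True).item()
f=lambda X,Y,z:wray(p,(272+X*.3-.35,173+Y*.3-.35),z).round(1)
print('top centre',f(238,267,172),'corners',f(200,212,172),f(280,212,172),f(277,328,172),f(200,328,172))
print('blade at block',f(195,70,55),f(236,70,55))
print('handle bottom/blade',f(205,137,110),f(247,137,110))
yaw=np.degrees(.329);print(yaw)
```

```text
top centre [ 512.2 -280.3  172. ] corners [ 519.4 -270.8  172. ] [ 523.7 -283.7  172. ] [ 503.8 -290.6  172. ] [ 499.5 -277.8  172. ]
blade at block [ 525.5 -270.9   55. ] [ 528.9 -281.    55. ]
handle bottom/blade [ 520.  -273.6  110. ] [ 523.  -282.3  110. ]
18.850311459804086
```

Wrist view shows the tool aligned with the stand; the handle top is at about (343,253), world (512,-280.5). Descend and grip.

{"name": "move_arm", "arguments": {
  "commands": [
    [0,0,0,0.55,-1.25,0,8.5],
    [0,0,0,0,0,-2.0,8.5],
    [0,0,0,0,0,-2.5,8.5],
    [0,0,0,0,0,-2.5,8.5],
    [0,0,0,0,0,-2.5,8.5],
    [0,0,0,0,0,-1.4,8.5],
    [0,0,0,0,0,0,5],
    [0,0,0,0,0,0,2.5],
    [0,0,0,0,0,0,1.0],
    [0,0,0,0,0,0,0.5],
    [0,0,0,0,0,0,0.5],
    [0,0,0,0,0,0,0.5]
  ],
  "squeeze": 70
}}

```text
clock: 4.88
eef_pos: [512.2, -282.0, 134.5]
eef_rot: [3.141, -0.001, 0.327]
force: [-1.2, 6.6, 9.4]
grip_width: 13.2
grasp_force: 67.9
```

{"name": "move_arm", "arguments": {
  "commands": [
    [0,0,0,0,0,0.5,0.5],
    [0,0,0,0,0,1.0,0.5],
    [0,0,0,0,0,1.5,0.5],
    [0,0,0,0,0,2,0.5],
    [0,0,0,0,0,2,0.5],
    [0,0,0,0,0,2,0.5],
    [0,0,0,0,0,1,0.5],
    [0,0,0,0,0,0,0.5],
    [0,0,0,0,0,0,0.5],
    [0,0,0,0,0,0,0.5]
  ]
}}

```text
clock: 5.72
eef_pos: [511.1, -281.5, 232.4]
eef_rot: [-3.141, 0.001, 0.328]
force: [-0.6, 0.3, -1.0]
grip_width: 13.3
grasp_force: 68.2
```

Run:
```python
from h import *
p=vision.capture('wrist');s=vision.capture('side');st=state();print(st['eef_pos'],st['eef_rot'],st['force'],st['ft_torque'],st['grip_width'])
c=proj(s,[512,-282,170]).astype(int);print(c)
x0,y0=c[0]-60,c[1]-60
a=cv2.resize(s['img'][y0:y0+120,x0:x0+120],(400,400),interpolation=cv2.INTER_CUBIC)
b=cv2.resize(p['img'][150:450,170:470],(400,400),interpolation=cv2.INTER_CUBIC)
cv2.imwrite('pics/g1.png',np.hstack([a,b]))
for z in (90,215,190):print(wproj(p,[512,-282,z]),proj(s,[512,-282,z]),)
print(x0,y0)
```

```text
[ 510.96695971 -281.48363572  231.9669475 ] [-3.13977525e+00  1.59875739e-03  3.27535845e-01] [-0.56962362 -0.11305     0.05267442] [ 0.02106982  0.02708516 -0.00655206] 13.338490535350367
[413 379]
[320.52129279 224.90830433] [404.98059976 401.86271706]
[320.25585907 293.13414144] [418.70943274 364.82778772]
[320.33522533 272.61627477] [415.64724714 373.08834617]
353 319
```

View pics/g1.png

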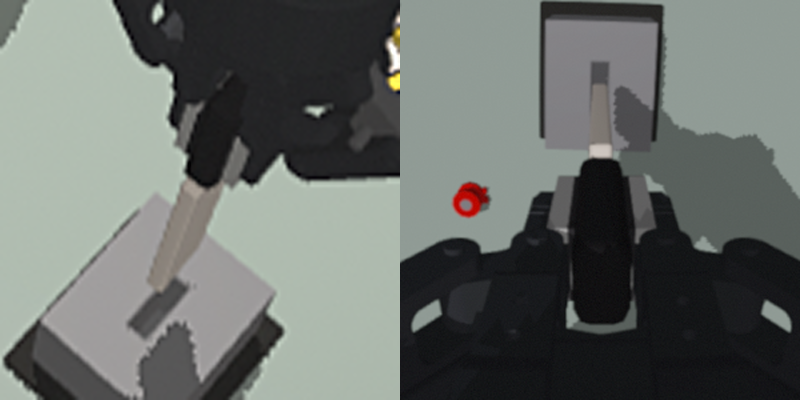

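Run:
```python
from h import *
p=vision.capture('wrist');s=vision.capture('side');t=vision.capture('top')
print('bowl',ray(t,(330.1,277.6),53),ray(t,(287.2,277.6),53),ray(t,(373,277.6),53))
pts=np.array([[557,-20.5],[546.6,26.2],[525.4,-53.1],[509.6,42.9],[475.2,-50.6],[469.9,28.4],[447.9,-10.7]])
c=np.linalg.lstsq(np.c_[2*pts,np.ones(7)],(pts**2).sum(1),rcond=None)[0][:2];print('ringfit',c)
d=pts-[505,-4];print(np.c_[np.hypot(*d.T),np.degrees(np.arctan2(d[:,1],d[:,0]))].round())
ux=np.array([np.cos(.3275),np.sin(.3275),0]);uy=np.array([-ux[1],ux[0],0])
for z in (103,107,111):
  for a in(-15,15):
    for b in (-4,4):
      X=np.array([511,-281.5,z])+a*ux+b*uy;print(z,a,b,wproj(p,X).round(1),proj(s,X).round(1))
```

```text
bowl [504.49685617  -4.18750657  53.        ] [517.86789928  92.53924731  53.        ] [ 491.12940837 -100.8882518    53.        ]
ringfit [504.20951078  -7.78125898]
[[  55.  -18.]
 [  51.   36.]
 [  53.  -67.]
 [  47.   84.]
 [  55. -123.]
 [  48.  137.]
 [  57. -173.]]
103 -15 -4 [325.1 249.9] [401.5 407.9]
103 -15 4 [314.3 249.9] [397.  404.3]
103 15 -4 [325.2 209.9] [413.8 392.8]
103 15 4 [314.  209.9] [409.3 389.3]
107 -15 -4 [325.2 251.6] [401.9 406.9]
107 -15 4 [314.2 251.6] [397.4 403.2]
107 15 -4 [325.3 211.1] [414.2 391.7]
107 15 4 [313.9 211.1] [409.7 388.2]
111 -15 -4 [325.2 253.3] [402.3 405.8]
111 -15 4 [314.1 253.3] [397.7 402.1]
111 15 -4 [325.3 212.2] [414.7 390.7]
111 15 4 [313.8 212.2] [410.1 387.1]
```

{"name": "move_arm", "arguments": {
  "commands": [
    [0,0,-3.68,-0.5,2.9,0,0.5],
    [0,0,-3.68,-0.5,2.9,0,0.5],
    [0,0,-3.68,-0.5,2.9,0,0.5],
    [0,0,-3.68,-0.5,2.9,0,0.5],
    [0,0,-3.68,-0.5,2.9,0,0.5],
    [0,0,-3.68,-0.5,2.9,0,0.5],
    [0,0,-3.68,-0.5,2.9,0,0.5],
    [0,0,-3.68,-0.5,2.9,0,0.5],
    [0,0,-3.68,-0.5,2.9,0,0.5],
    [0,0,-3.68,-0.5,3.0,0,0.5],
    [0,0,0,0,0,0,0.5],
    [0,0,0,0,0,0,0.5],
    [0,0,0,0,0,0,0.5],
    [0,0,0,0,0,0,0.5]
  ]
}}

```text
clock: 7.13
eef_pos: [461.9, 8.5, 233.2]
eef_rot: [3.141, -0.0, -0.315]
force: [-0.6, -0.7, -0.9]
grip_width: 13.2
grasp_force: 68.5
```

Run:
```python
from h import *
p=vision.capture('wrist');st=state();e=st['eef_pos'];print(e,st['eef_rot'],st['force'])
im=p['img'].copy();y=st['eef_rot'][2]
ux=np.array([np.cos(y),np.sin(y),0]);uy=np.array([-ux[1],ux[0],0])
q=[wproj(p,np.array([e[0],e[1],24])+a*ux+b*uy) for a,b in((-15,-4),(15,-4),(15,4),(-15,4))]
cv2.polylines(im,[np.int32(q)],True,(0,0,255),1)
q=[wproj(p,[504.5+90*np.cos(t),-4.2+90*np.sin(t),53]) for t in np.linspace(0,6.28,60)]
cv2.polylines(im,[np.int32(q)],True,(0,255,0),1)
q=[wproj(p,[504.5+79*np.cos(t),-4.2+79*np.sin(t),5]) for t in np.linspace(0,6.28,60)]
cv2.polylines(im,[np.int32(q)],True,(255,0,0),1)
cv2.imwrite('pics/w3.png',im)
```

```text
[461.92263415   8.31415397 233.21609221] [ 3.14142318e+00  1.96497760e-05 -3.15437355e-01] [-0.15942501  0.63203936 -0.43056967]
```

View pics/w3.png

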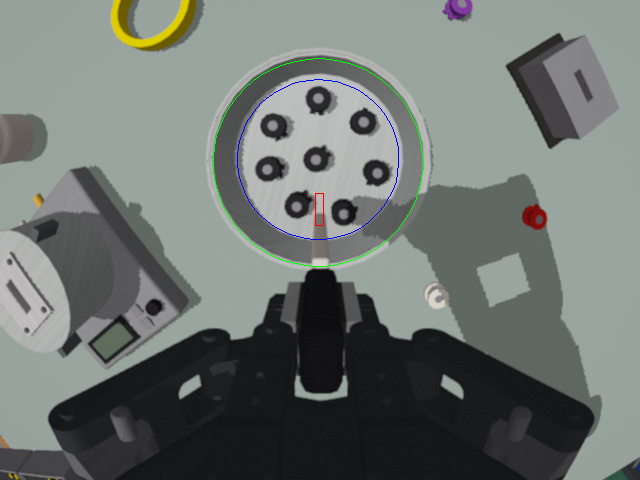

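The red footprint at (319,209) lies in the gap between bobbins (297,206) and (343,212). Lower the blade.

{"name": "move_arm", "arguments": {
  "commands": [
    [0,0,0,0,0,-2.0,0.5],
    [0,0,0,0,0,-2.0,0.5],
    [0,0,0,0,0,-2.0,0.5],
    [0,0,0,0,0,-1.5,0.5],
    [0,0,0,0,0,-1.2,0.5],
    [0,0,0,0,0,-1.1,0.5],
    [0,0,0,0,0,0,0.5],
    [0,0,0,0,0,0,0.5],
    [0,0,0,0,0,0,0.5],
    [0,0,0,0,0,0,0.5]
  ]
}}

```text
clock: 8.02
eef_pos: [462.3, 8.8, 136.0]
eef_rot: [-3.141, -0.001, -0.315]
force: [0.0, 0.2, -0.4]
grip_width: 13.5
grasp_force: 68.5
```

Run:
```python
import numpy as np
c=np.array([506.5,-4.5]);ph=np.radians(np.arange(163,163+7*35,7))
P=c+46*np.c_[np.cos(ph),np.sin(ph)]
P=np.round(P/10,2)
D=np.diff(P,axis=0).round(2)
print([[0,0,7,*map(float,d),0,.5] for d in D[:18]]);print([[0,0,7,*map(float,d),0,.5] for d in D[18:34]])
```

```text
[[0, 0, 7, -0.13, -0.54, 0, 0.5], [0, 0, 7, -0.06, -0.56, 0, 0.5], [0, 0, 7, 0.0, -0.56, 0, 0.5], [0, 0, 7, 0.07, -0.56, 0, 0.5], [0, 0, 7, 0.15, -0.54, 0, 0.5], [0, 0, 7, 0.2, -0.52, 0, 0.5], [0, 0, 7, 0.27, -0.5, 0, 0.5], [0, 0, 7, 0.33, -0.45, 0, 0.5], [0, 0, 7, 0.37, -0.42, 0, 0.5], [0, 0, 7, 0.43, -0.36, 0, 0.5], [0, 0, 7, 0.47, -0.31, 0, 0.5], [0, 0, 7, 0.5, -0.25, 0, 0.5], [0, 0, 7, 0.53, -0.19, 0, 0.5], [0, 0, 7, 0.55, -0.12, 0, 0.5], [0, 0, 7, 0.56, -0.06, 0, 0.5], [0, 0, 7, 0.56, 0.02, 0, 0.5], [0, 0, 7, 0.56, 0.08, 0, 0.5], [0, 0, 7, 0.54, 0.15, 0, 0.5]]
[[0, 0, 7, 0.52, 0.22, 0, 0.5], [0, 0, 7, 0.49, 0.27, 0, 0.5], [0, 0, 7, 0.45, 0.34, 0, 0.5], [0, 0, 7, 0.4, 0.38, 0, 0.5], [0, 0, 7, 0.36, 0.44, 0, 0.5], [0, 0, 7, 0.3, 0.47, 0, 0.5], [0, 0, 7, 0.25, 0.51, 0, 0.5], [0, 0, 7, 0.17, 0.53, 0, 0.5], [0, 0, 7, 0.12, 0.55, 0, 0.5], [0, 0, 7, 0.04, 0.56, 0, 0.5], [0, 0, 7, -0.03, 0.56, 0, 0.5], [0, 0, 7, -0.09, 0.55, 0, 0.5], [0, 0, 7, -0.16, 0.54, 0, 0.5], [0, 0, 7, -0.22, 0.52, 0, 0.5], [0, 0, 7, -0.29, 0.48, 0, 0.5], [0, 0, 7, -0.34, 0.45, 0, 0.5]]
```

{"name": "move_arm", "arguments": {
  "commands": [
    [0,0,7,-0.13,-0.54,0,0.5],
    [0,0,7,-0.06,-0.56,0,0.5],
    [0,0,7,0.0,-0.56,0,0.5],
    [0,0,7,0.07,-0.56,0,0.5],
    [0,0,7,0.15,-0.54,0,0.5],
    [0,0,7,0.2,-0.52,0,0.5],
    [0,0,7,0.27,-0.5,0,0.5],
    [0,0,7,0.33,-0.45,0,0.5],
    [0,0,7,0.37,-0.42,0,0.5],
    [0,0,7,0.43,-0.36,0,0.5],
    [0,0,7,0.47,-0.31,0,0.5],
    [0,0,7,0.5,-0.25,0,0.5],
    [0,0,7,0.53,-0.19,0,0.5],
    [0,0,7,0.55,-0.12,0,0.5],
    [0,0,7,0.56,-0.06,0,0.5],
    [0,0,7,0.56,0.02,0,0.5],
    [0,0,7,0.56,0.08,0,0.5],
    [0,0,7,0.54,0.15,0,0.5]
  ]
}}

```text
clock: 9.52
eef_pos: [521.4, -47.9, 136.2]
eef_rot: [3.14, 0.001, 1.89]
force: [0.1, 0.0, 0.3]
grip_width: 13.1
grasp_force: 68.4
```

Run:
```python
from h import *
st=state();print(st['eef_pos'],st['eef_rot'],st['force'],st['joint_positions'][5])
p=vision.capture('wrist');cv2.imwrite('pics/w4.png',p['img'][40:380,120:520])
```

```text
[521.44451041 -47.88333387 136.24169153] [3.14024083e+00 5.83341119e-04 1.89033329e+00] [0.14595949 0.02368106 0.3414239 ] -0.43389703158772686
```

View pics/w4.png

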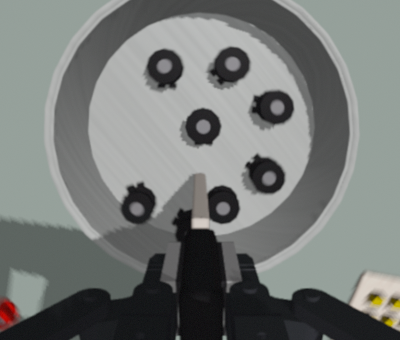

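Bobbins are being pushed with no load; continue the sweep, then inward past the centre.

{"name": "move_arm", "arguments": {
  "commands": [
    [0,0,7,0.52,0.22,0,0.5],
    [0,0,7,0.49,0.27,0,0.5],
    [0,0,7,0.45,0.34,0,0.5],
    [0,0,7,0.4,0.38,0,0.5],
    [0,0,7,0.36,0.44,0,0.5],
    [0,0,7,0.3,0.47,0,0.5],
    [0,0,7,0.25,0.51,0,0.5],
    [0,0,7,0.17,0.53,0,0.5],
    [0,0,7,0.12,0.55,0,0.5],
    [0,0,7,0.04,0.56,0,0.5],
    [0,0,7,-0.03,0.56,0,0.5],
    [0,0,7,-0.09,0.55,0,0.5],
    [0,0,7,-0.16,0.54,0,0.5],
    [0,0,7,-0.22,0.52,0,0.5],
    [0,0,7,-0.29,0.48,0,0.5]
  ]
}}

```text
clock: 10.82
eef_pos: [543.9, 21.6, 136.0]
eef_rot: [-3.141, 0.001, -2.563]
force: [-0.4, 0.7, -0.6]
grip_width: 13.1
grasp_force: 68.5
```

```bash
cat > bob.py <<'E'
from h import *
st=state();print(st['eef_pos'],st['eef_rot'],st['force'],st['joint_positions'][5])
old=np.array([[557,-20.5],[546.6,26.2],[525.4,-53.1],[509.6,42.9],[475.2,-50.6],[469.9,28.4],[447.9,-10.7],[505.5,-1.7]])
p=vision.capture('wrist')
P=[]
for b in vision.boxes_of(p,'bobbin1_mid'):
    x=w(p,b['point']);print(round(b['conf'],2),x.round())
np.save('wl.npy',p,allow_pickle=True)
im=p['img'].copy()
for x in old:
    q=np.int32(wproj(p,[x[0]+1.5,x[1],20]));cv2.circle(im,q.tolist(),4,(0,0,255),1)
import sys
cv2.imwrite(sys.argv[1],cv2.resize(im[0:380,120:520],None,fx=1.5,fy=1.5))
E
python3 bob.py pics/w5.png
```

```text
[543.9281113   21.6140329  135.98837842] [-3.14100271e+00  8.00695389e-04 -2.56304843e+00] [-0.40115013  0.66888654 -0.64223992] -2.13137617769377
0.95 [505.  -4.  23.]
```

View pics/w5.png

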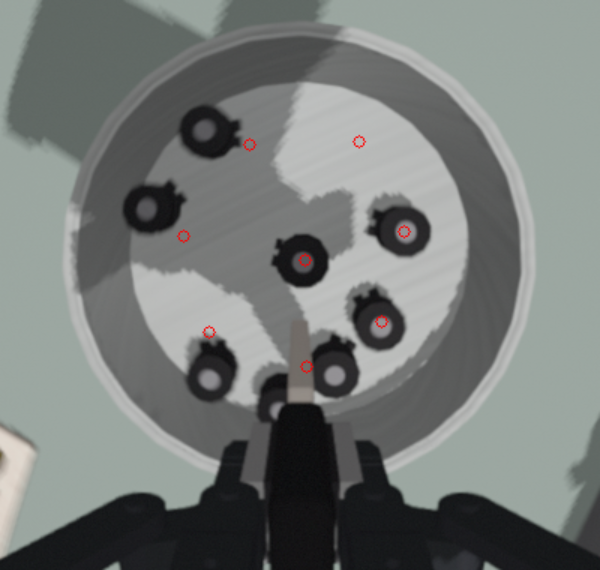

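Four swept bobbins (left) are well displaced; unmoved so far are the centre one (303,260) and those at (404,232), (381,322). Continue the arc through those, then push across the centre.

Run:
```python
import numpy as np
c=np.array([506.5,-4.5]);ph=np.radians(np.linspace(35,143,17))
P=c+46*np.c_[np.cos(ph),np.sin(ph)]; P[0]=[543.9,21.6]
D=np.diff(np.round(P/10,2),axis=0).round(2)
print([[0,0,5 if i<3 else 0,*map(float,d),0,.5] for i,d in enumerate(D)],P[-1])
```

```text
[[0, 0, 5, -0.31, 0.45, 0, 0.5], [0, 0, 5, -0.38, 0.39, 0, 0.5], [0, 0, 5, -0.43, 0.33, 0, 0.5], [0, 0, 0, -0.46, 0.28, 0, 0.5], [0, 0, 0, -0.49, 0.23, 0, 0.5], [0, 0, 0, -0.52, 0.16, 0, 0.5], [0, 0, 0, -0.53, 0.11, 0, 0.5], [0, 0, 0, -0.54, 0.04, 0, 0.5], [0, 0, 0, -0.54, -0.02, 0, 0.5], [0, 0, 0, -0.54, -0.09, 0, 0.5], [0, 0, 0, -0.52, -0.15, 0, 0.5], [0, 0, 0, -0.5, -0.21, 0, 0.5], [0, 0, 0, -0.47, -0.26, 0, 0.5], [0, 0, 0, -0.44, -0.32, 0, 0.5], [0, 0, 0, -0.39, -0.37, 0, 0.5], [0, 0, 0, -0.35, -0.41, 0, 0.5]] [469.76276654  23.18349106]
```

{"name": "move_arm", "arguments": {
  "commands": [
    [0,0,5,-0.31,0.45,0,0.5],
    [0,0,5,-0.38,0.39,0,0.5],
    [0,0,5,-0.43,0.33,0,0.5],
    [0,0,0,-0.46,0.28,0,0.5],
    [0,0,0,-0.49,0.23,0,0.5],
    [0,0,0,-0.52,0.16,0,0.5],
    [0,0,0,-0.53,0.11,0,0.5],
    [0,0,0,-0.54,0.04,0,0.5],
    [0,0,0,-0.54,-0.02,0,0.5],
    [0,0,0,-0.54,-0.09,0,0.5],
    [0,0,0,-0.52,-0.15,0,0.5],
    [0,0,0,-0.5,-0.21,0,0.5],
    [0,0,0,-0.47,-0.26,0,0.5],
    [0,0,0,-0.44,-0.32,0,0.5],
    [0,0,0,-0.39,-0.37,0,0.5],
    [0,0,0,-0.35,-0.41,0,0.5]
  ]
}}

```text
clock: 12.25
eef_pos: [469.3, 22.6, 135.3]
eef_rot: [3.142, -0.0, -2.304]
force: [0.6, -0.5, -0.7]
grip_width: 13.3
grasp_force: 68.4
```

{"name": "move_arm", "arguments": {
  "commands": [
    [0,0,0,0.48,-0.36,0,0.5],
    [0,0,0,0.48,-0.36,0,0.5],
    [0,0,0,0.48,-0.36,0,0.5],
    [0,0,0,0.48,-0.36,0,0.5],
    [0,0,0,0.48,-0.36,0,0.5],
    [0,0,0,0.48,-0.36,0,0.5],
    [0,0,0,0.48,-0.36,0,0.5],
    [0,0,0,0.48,-0.36,0,0.5],
    [0,0,0,0.48,-0.36,0,0.5],
    [0,0,0,0.48,-0.36,0,0.5],
    [0,0,0,0,0,0,0.5],
    [0,0,0,0,0,0,0.5],
    [0,0,0,0,0,0,0.5]
  ]
}}

```text
clock: 13.33
eef_pos: [517.4, -12.9, 135.2]
eef_rot: [3.141, -0.0, -2.304]
force: [0.3, -0.6, -1.5]
grip_width: 13.5
grasp_force: 68.5
```

```bash
python3 bob.py pics/w6.png
python3 - <<'E'
from h import *
p=np.load('wl.npy',allow_pickle=True).item()
for b in vision.outline_of(vision.capture('wrist'),'bobbin1_mid'):
    print(b['conf'],b['pixels'].sum())
# darkest blobs -> hub hole: dark flange + light hub; crude: ring template matching
g=cv2.cvtColor(p['img'],cv2.COLOR_BGR2GRAY)
m=((g<50)*255).astype(np.uint8)
yy,xx=np.mgrid[:480,:640];
c=wproj(p,[506.5,-4.5,20]);m[np.hypot(xx-c[0],yy-c[1])>105]=0
m[yy>250]=0
n,l,s,ce=cv2.connectedComponentsWithStats(m)
for i in range(1,n):
    if s[i,4]>60:print(s[i],ce[i].round(),wray(p,ce[i],22).round()[:2])
E
```

```text
[517.41291408 -12.90539315 135.20224938] [ 3.14118223e+00 -2.87118784e-04 -2.30443087e+00] [ 0.25922081 -0.5893467  -1.46064646] -2.455948284136162
0.74 [531. -25.  23.]
0.85 1169
[289 134  38  23 439] [309. 146.] [482. -65.]
[247 161  31  34 435] [263. 179.] [519. -69.]
[409 184  35  40 793] [424. 204.] [449.  16.]
[276 220  35  31 665] [293. 235.] [530. -28.]
[407 237  28  14 282] [420. 245.] [469.  37.]
```

Run:
```python
import numpy as np
c=np.array([506.5,-4.5]);ph=np.radians(228-7*np.arange(0,34))
P=c+47*np.c_[np.cos(ph),np.sin(ph)]; P=np.round(P/10,2);print(P[0])
D=np.diff(P,axis=0).round(2)
R=[[0,0,-7,*map(float,d),0,.5] for d in D];print(R[:13]);print(R[13:])
```

```text
[47.51 -3.94]
[[0, 0, -7, -0.41, 0.41, 0, 0.5], [0, 0, -7, -0.35, 0.45, 0, 0.5], [0, 0, -7, -0.29, 0.5, 0, 0.5], [0, 0, -7, -0.23, 0.52, 0, 0.5], [0, 0, -7, -0.16, 0.55, 0, 0.5], [0, 0, -7, -0.09, 0.57, 0, 0.5], [0, 0, -7, -0.03, 0.57, 0, 0.5], [0, 0, -7, 0.05, 0.57, 0, 0.5], [0, 0, -7, 0.11, 0.57, 0, 0.5], [0, 0, -7, 0.18, 0.54, 0, 0.5], [0, 0, -7, 0.25, 0.52, 0, 0.5], [0, 0, -7, 0.31, 0.48, 0, 0.5], [0, 0, -7, 0.36, 0.45, 0, 0.5]]
[[0, 0, -7, 0.42, 0.39, 0, 0.5], [0, 0, -7, 0.46, 0.34, 0, 0.5], [0, 0, -7, 0.5, 0.28, 0, 0.5], [0, 0, -7, 0.53, 0.22, 0, 0.5], [0, 0, -7, 0.55, 0.16, 0, 0.5], [0, 0, -7, 0.57, 0.08, 0, 0.5], [0, 0, -7, 0.57, 0.02, 0, 0.5], [0, 0, -7, 0.58, -0.06, 0, 0.5], [0, 0, -7, 0.56, -0.12, 0, 0.5], [0, 0, -7, 0.54, -0.19, 0, 0.5], [0, 0, -7, 0.51, -0.26, 0, 0.5], [0, 0, -7, 0.48, -0.32, 0, 0.5], [0, 0, -7, 0.43, -0.37, 0, 0.5], [0, 0, -7, 0.39, -0.42, 0, 0.5], [0, 0, -7, 0.34, -0.47, 0, 0.5], [0, 0, -7, 0.27, -0.5, 0, 0.5], [0, 0, -7, 0.21, -0.54, 0, 0.5], [0, 0, -7, 0.14, -0.55, 0, 0.5], [0, 0, -7, 0.08, -0.57, 0, 0.5], [0, 0, -7, 0.0, -0.58, 0, 0.5]]
```

{"name": "move_arm", "arguments": {
  "commands": [
    [0,0,0,-0.6,-0.38,0,0.5],
    [0,0,0,-0.6,-0.38,0,0.5],
    [0,0,0,-0.6,-0.38,0,0.5],
    [0,0,0,-0.6,-0.38,0,0.5],
    [0,0,0,-0.6,-0.38,0,0.5],
    [0,0,0,-0.6,-0.38,0,0.5],
    [0,0,0,-0.63,-0.37,0,0.5],
    [0,0,-7,-0.41,0.41,0,0.5],
    [0,0,-7,-0.35,0.45,0,0.5],
    [0,0,-7,-0.29,0.5,0,0.5],
    [0,0,-7,-0.23,0.52,0,0.5],
    [0,0,-7,-0.16,0.55,0,0.5],
    [0,0,-7,-0.09,0.57,0,0.5],
    [0,0,-7,-0.03,0.57,0,0.5],
    [0,0,-7,0.05,0.57,0,0.5],
    [0,0,-7,0.11,0.57,0,0.5],
    [0,0,-7,0.18,0.54,0,0.5],
    [0,0,-7,0.25,0.52,0,0.5],
    [0,0,-7,0.31,0.48,0,0.5],
    [0,0,-7,0.36,0.45,0,0.5]
  ]
}}

```text
clock: 15.2
eef_pos: [472.6, 27.4, 135.5]
eef_rot: [3.141, 0.001, 2.385]
force: [0.5, -1.0, -0.3]
grip_width: 13.4
grasp_force: 68.5
```

{"name": "move_arm", "arguments": {
  "commands": [
    [0,0,-7,0.42,0.39,0,0.5],
    [0,0,-7,0.46,0.34,0,0.5],
    [0,0,-7,0.5,0.28,0,0.5],
    [0,0,-7,0.53,0.22,0,0.5],
    [0,0,-7,0.55,0.16,0,0.5],
    [0,0,-7,0.57,0.08,0,0.5],
    [0,0,-7,0.57,0.02,0,0.5],
    [0,0,-7,0.58,-0.06,0,0.5],
    [0,0,-7,0.56,-0.12,0,0.5],
    [0,0,-7,0.54,-0.19,0,0.5],
    [0,0,-7,0.51,-0.26,0,0.5],
    [0,0,-7,0.48,-0.32,0,0.5],
    [0,0,-7,0.43,-0.37,0,0.5],
    [0,0,-7,0.39,-0.42,0,0.5],
    [0,0,-7,0.34,-0.47,0,0.5],
    [0,0,-7,0.27,-0.5,0,0.5],
    [0,0,-7,0.21,-0.54,0,0.5],
    [0,0,-7,0.14,-0.55,0,0.5],
    [0,0,-7,0.08,-0.57,0,0.5],
    [0,0,-7,0.0,-0.58,0,0.5]
  ]
}}

```text
clock: 16.87
eef_pos: [553.2, -7.6, 135.2]
eef_rot: [-3.142, 0.001, -0.059]
force: [-1.4, 0.6, 1.2]
grip_width: 13.6
grasp_force: 68.5
```

```bash
cat > top.py <<'E'
from h import *
t=vision.capture('top');g=t['img'].max(2)
m=np.zeros((480,640),np.uint8);cc=proj(t,[506.5,-4.5,20])
yy,xx=np.mgrid[:480,:640];m[(g<60)&(np.hypot(xx-cc[0],yy-cc[1])<40)]=255
old=np.array([[557,-20.5],[546.6,26.2],[525.4,-53.1],[509.6,42.9],[475.2,-50.6],[469.9,28.4],[447.9,-10.7],[505.5,-1.7]])
n,l,s,ce=cv2.connectedComponentsWithStats(m);st=state();print(st['eef_pos'],st['eef_rot'],st['force'])
for i in range(1,n):
    if s[i,4]>15:
        x=ray(t,ce[i],18)[:2];print(s[i,4],x.round(),'near old',np.hypot(*(old-x).T).min().round())
for o in old:
    q=proj(t,[*o,18]).astype(int);print(o,m[q[1]-5:q[1]+6,q[0]-5:q[0]+6].mean().round()/255)
E
python3 top.py
```

```text
[552.94739748  -8.3566254  135.18039168] [ 3.14137169e+00  1.20711634e-03 -6.65255347e-02] [-1.45725176  0.29647769  0.34784024]
[557.  -20.5] 0.0
[546.6  26.2] 0.0
[525.4 -53.1] 0.0
[509.6  42.9] 0.0
[475.2 -50.6] 0.0
[469.9  28.4] 0.0
[447.9 -10.7] 0.0
[505.5  -1.7] 0.0
```

{"name": "move_arm", "arguments": {
  "commands": [
    [0,0,0,0,0.2,0,0.5],
    [0,0,0,0,0,0,0.5],
    [0,0,0,0,0,1,0.5],
    [0,0,0,0,0,2,0.5],
    [0,0,0,0,0,3,0.5],
    [0,0,0,0,0,3,0.5],
    [0,0,0,0,0,3,0.5],
    [0,0,0,0,0,3,0.5],
    [0,0,3,-0.6,3.0,0,0.5],
    [0,0,3,-0.6,3.0,0,0.5],
    [0,0,3,-0.6,3.0,0,0.5],
    [0,0,3,-0.6,3.0,0,0.5],
    [0,0,3,-0.6,3.0,0,0.5],
    [0,0,3,-0.6,3.0,0,0.5],
    [0,0,3,-0.6,3.0,0,0.5],
    [0,0,0,-0.6,3.0,0,0.5],
    [0,0,0,-0.4,2.5,0,0.5],
    [0,0,0,0,0,0,0.5],
    [0,0,0,0,0,0,0.5],
    [0,0,0,0,0,0,0.5]
  ]
}}

```text
clock: 18.58
eef_pos: [501.5, 259.8, 285.7]
eef_rot: [3.141, -0.0, 0.316]
force: [-0.4, -0.1, -0.3]
grip_width: 13.5
grasp_force: 68.4
```

```bash
python3 top.py
```

```text
[501.67174892 259.30085476 285.61743442] [ 3.14130907e+00 -1.12604880e-04  3.14280162e-01] [-0.08724065  0.10680526 -0.48818926]
54 [576.  13.] near old 32.0
54 [574. -16.] near old 18.0
46 [531. -23.] near old 26.0
53 [539.  58.] near old 33.0
45 [521. -73.] near old 20.0
53 [501.  67.] near old 26.0
44 [478. -68.] near old 18.0
72 [465.  55.] near old 27.0
[557.  -20.5] 0.20784313725490197
[546.6  26.2] 0.0
[525.4 -53.1] 0.050980392156862744
[509.6  42.9] 0.023529411764705882
[475.2 -50.6] 0.10588235294117647
[469.9  28.4] 0.0
[447.9 -10.7] 0.0
[505.5  -1.7] 0.0
```

All eight bobbins are ≥18 mm from any starting site and inside the bowl. Now the slot.

Run:
```python
from h import *
p=vision.capture('wrist');np.save('wl.npy',p,allow_pickle=True);st=state();e=st['eef_pos']
print(e,st['eef_rot'])
y=st['eef_rot'][2];ux=np.array([np.cos(y),np.sin(y),0]);uy=np.array([-ux[1],ux[0],0])
print('slot exp',wproj(p,[497.2,289,132]))
im=p['img'];c=wproj(p,[497.2,289,132]);x0,y0=int(c[0])-60,max(0,int(c[1])-50)
print('crop',x0,y0)
for a in(-15,15):
  for b in(-4,4):print('tip corner',wproj(p,[e[0],e[1],e[2]-125]+a*ux+b*uy).round(1))
cv2.imwrite('pics/s1.png',cv2.resize(im[y0:y0+140,x0:x0+200],(800,560),interpolation=cv2.INTER_CUBIC))
g=cv2.cvtColor(im,cv2.COLOR_BGR2GRAY);cx,cy=int(c[0]),int(c[1]);print(g[cy-20:cy+21:4,cx-20:cx+21:4])
```

```text
[501.77910653 259.05685529 285.53563524] [ 3.14139089e+00 -1.10263644e-05  3.13441623e-01]
slot exp [281.76534125 216.65305042]
crop 221 166
tip corner [325.1 251.8]
tip corner [314.1 251.8]
tip corner [325.2 211.3]
tip corner [313.9 211.3]
[[175 179 174 175 144 146 145 141 162 176 175]
 [175 179 174 175 125 111 109 110 157 176 173]
 [175 179 175 175 124 110 111 109 155 176 175]
 [176 179 174 174 128 110 111 110 153 175 174]
 [175 179 174 174 127 111 111 110 149 174 174]
 [175 179 174 173 137 111 111 109 149 174 175]
 [176 179 174 173 136 112 111 111 147 174 174]
 [175 178 174 174 147 112 110 110 145 173 174]
 [176 178 174 172 146 112 111 110 143 173 174]
 [176 177 174 172 156 112 112 110 141 173 174]
 [176 177 174 172 159 109 110 109 139 173 175]]
```

View pics/s1.png

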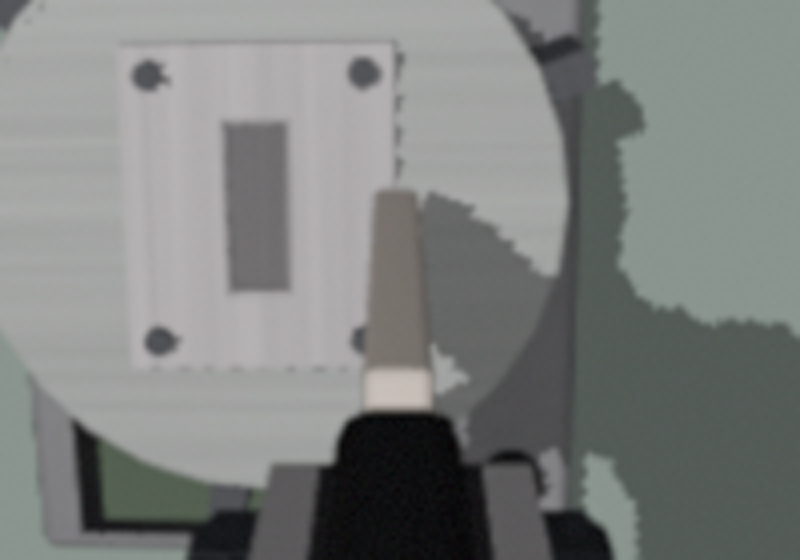

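```bash
cat > slot.py <<'E'
from h import *
def slot(p,guess=(497.2,289)):
    g=cv2.cvtColor(p['img'],cv2.COLOR_BGR2GRAY);c=wproj(p,[*guess,132])
    m=(g<142).astype(np.uint8);n,l,s,ce=cv2.connectedComponentsWithStats(m)
    k=min((i for i in range(1,n) if 200<s[i,4]<1500),key=lambda i:np.hypot(*(ce[i]-c)))
    cs=cv2.findContours((l==k).astype(np.uint8),0,cv2.CHAIN_APPROX_NONE)[0][0][:,0]
    X=np.array([wray(p,u,132)[:2] for u in cs],np.float32);return s[k],cv2.minAreaRect(X)
if __name__=='__main__':
    p=np.load('wl.npy',allow_pickle=True).item();print(slot(p))
    f=lambda X,Y,z:wray(p,(221+X/4-.375,166+Y/4-.375),z)[:2]
    q=[f(224,121,132),f(288,121,132),f(291,292,132),f(229,293,132)];print(np.round(q,1),np.mean(q,0))
    for a,b in((0,3),(1,2)):
        d=q[a]-q[b];print(np.degrees(np.arctan2(d[1],d[0])),np.hypot(*d))
    y=.3134;ux=np.array([np.cos(y),np.sin(y)]);uy=np.array([-ux[1],ux[0]])
    s=np.mean(q,0)-[501.78,259.06];print('slot-tcp in tool ux,uy',s@ux,s@uy)
    for z in (157,160,164):
        t=(f(377,189,z)+f(416,189,z))/2-[501.78,259.06];print('tip far edge ux,uy',z,t@ux,t@uy)
E
python3 slot.py
```

```text
(array([277, 196,  17,  43, 664], dtype=int32), ((497.37548828125, 286.62591552734375), (34.00135040283203, 12.470808029174805), 18.55597496032715))
[[511.9 297.6]
 [515.7 285.7]
 [482.8 275. ]
 [478.7 286.8]] [497.27777819 286.27893666]
18.007954945611974 34.88792305126681
17.93186212872856 34.58626648526584
slot-tcp in tool ux,uy 4.108534171053147 27.28113746015408
tip far edge ux,uy 157 13.123255569034976 -0.13207573440167342
tip far edge ux,uy 160 13.756579974073528 -0.13716690040423454
tip far edge ux,uy 164 14.60101251412486 -0.14395512174095962
```

{"name": "move_arm", "arguments": {
  "commands": [
    [0,0,0,-0.2,1.4,0,0.5],
    [0,0,0,-0.19,1.36,0,0.5],
    [0,0,0,0,0,-0.8,0.5],
    [0,0,0,0,0,-0.8,0.5],
    [0,0,0,0,0,0,0.5],
    [0,0,0,0,0,0,0.5],
    [0,0,0,0,0,0,0.5],
    [0,0,0,0,0,0,0.5]
  ]
}}

```text
clock: 19.35
eef_pos: [498.0, 287.4, 269.5]
eef_rot: [-3.142, -0.0, 0.313]
force: [0.8, -0.2, -0.5]
grip_width: 13.2
grasp_force: 68.5
```

Run:
```python
from h import *
p=vision.capture('wrist');np.save('wl.npy',p,allow_pickle=True);st=state();e=st['eef_pos'];print(e,st['eef_rot'],st['force'])
c=wproj(p,[497.3,286.4,132]);print('slot c',c)
g=cv2.cvtColor(p['img'],cv2.COLOR_BGR2GRAY)
x,y=int(c[0]),int(c[1])
print(np.arange(x-16,x+17,1)); 
for r in range(y-36,y+12,2):print(r,g[r,x-16:x+17])
```

```text
[498.01284795 287.39969729 269.55592392] [-3.14155961e+00 -3.74022606e-04  3.13327002e-01] [ 0.0913301  -0.69174859  0.12644883]
slot c [320.28602071 228.86479353]
[304 305 306 307 308 309 310 311 312 313 314 315 316 317 318 319 320 321
 322 323 324 325 326 327 328 329 330 331 332 333 334 335 336]
192 [173 174 173 174 174 175 176 176 176 176 178 178 178 176 176 176 175 172
 172 172 171 172 173 174 173 172 172 172 172 174 176 177 174]
194 [173 173 174 173 174 175 176 175 175 177 178 177 177 177 176 176 174 172
 172 171 171 172 173 174 173 174 172 171 172 174 176 177 175]
196 [173 174 173 174 173 175 176 176 175 176 177 178 177 177 176 176 174 172
 171 171 171 172 173 173 173 173 172 172 172 174 176 176 175]
198 [173 174 173 173 173 175 176 176 175 177 178 178 177 177 176 176 173 172
 171 171 171 172 173 173 172 172 172 171 172 174 175 177 176]
200 [173 173 173 172 174 174 176 176 175 177 178 178 178 177 175 175 174 172
 171 171 171 171 173 173 172 172 173 171 172 173 176 176 175]
202 [173 172 173 173 173 175 176 176 174 176 178 178 178 176 176 175 173 172
 171 171 170 172 172 172 172 
[... 1834 characters left out ...]
 110]
230 [172 172 171 171 172 174 171 153 124 114 116 117 115 114 115 113 113 113
 113 112 108 103  98 101 102  99 104 106 108 109 111 112 110]
232 [173 172 172 172 172 174 171 154 130 119 117 116 116 116 114 114 113 113
 112 113 110 104  99  98 100 101 104 107 108 109 111 112 110]
234 [173 172 172 172 172 174 171 158 138 123 118 117 116 116 114 114 114 113
 113 113 111 106  99  98 101 101 105 108 109 110 111 111 111]
236 [173 172 171 171 172 174 171 160 139 123 118 116 116 116 115 114 114 113
 113 113 112 106  98  97 100 100 104 107 109 110 110 111 111]
238 [173 172 172 172 172 173 172 160 137 123 118 116 115 115 116 114 114 114
 113 113 112 106  97  97 100 101 104 107 108 109 111 111 111]
```

Run:
```python
from h import *
g=cv2.cvtColor(cv2.imread('pics/s1.png'),cv2.COLOR_BGR2GRAY).astype(float)
for Y in (196,204,220,240,280,320):
    r=g[Y];print(Y,'px v',166+Y/4, [int(v) for v in r[356:440:4]])
p=np.load('wl.npy',allow_pickle=True).item();h=cv2.cvtColor(p['img'],cv2.COLOR_BGR2GRAY)
for v in (240,246,252,256,260):print(v,h[v,304:340])
e=[498.01,287.4];y=.3133;ux=np.array([np.cos(y),np.sin(y)]);uy=np.array([-ux[1],ux[0]])
for z in (144,170,200):
  for b in(-4,4):print(z,b,wproj(p,[*(e+15*ux+b*uy),z]).round(1))
```

```text
196 px v 215.0 [172, 173, 174, 171, 158, 134, 117, 114, 114, 113, 112, 112, 111, 110, 110, 129, 152, 150, 124, 109, 116]
204 px v 217.0 [172, 174, 174, 169, 154, 131, 116, 114, 114, 113, 113, 112, 112, 110, 107, 118, 131, 121, 108, 105, 105]
220 px v 221.0 [172, 173, 173, 164, 144, 124, 115, 114, 114, 114, 113, 112, 113, 112, 108, 100, 98, 101, 104, 105, 103]
240 px v 226.0 [172, 173, 174, 164, 139, 121, 115, 114, 114, 115, 114, 113, 113, 113, 109, 102, 97, 101, 103, 103, 103]
280 px v 236.0 [172, 172, 167, 150, 129, 118, 117, 116, 115, 115, 115, 114, 113, 113, 114, 109, 101, 97, 100, 103, 104]
320 px v 246.0 [172, 170, 155, 133, 120, 116, 116, 116, 116, 116, 115, 114, 114, 115, 114, 112, 106, 98, 94, 98, 102]
240 [172 172 171 171 172 173 173 159 133 116 116 116 115 116 115 114 114 114
 113 114 112 107  99  95  99 100 104 107 108 110 111 111 110 110 108 108]
246 [172 173 171 171 172 173 173 161 140 122 117 115 116 115 115 114 115 114
 114 114 113 109 102  94  93 100 106 108 108 109 110 113 111 109 107 108]
252 [173 172 172 172 172 173 171 160 138 121 117 115 115 116 114 114 114 115
 114 114 113 113 107  99  96 103 106 108 107 109 110 111 110 110 108 107]
256 [173 173 171 171 171 173 172 159 137 121 117 116 114 114 115 117 116 116
 116 117 115 115 111 101  96 101 106 107 107 108 111 111 111 110 108 107]
260 [173 173 172 170 171 173 170 160 167 180 185 188 188 187 187 187 187 187
 186 187 187 186 182 170 154 135 130 131 128 117 111 110 111 109 107 108]
144 -4 [324.9 211.2]
144 4 [313.6 211.2]
170 -4 [325.3 219.4]
170 4 [312.8 219.4]
200 -4 [326.  231.4]
200 4 [311.8 231.4]
```

{"name": "move_arm", "arguments": {
  "commands": [
    [0,0,0,0.02,-0.07,0,0.5],
    [0,0,0,0,0,0,0.5],
    [0,0,0,0,0,-0.4,0.5],
    [0,0,0,0,0,-0.4,0.5],
    [0,0,0,0,0,-0.3,0.5],
    [0,0,0,0,0,-0.3,0.5],
    [0,0,0,0,0,-0.3,0.5],
    [0,0,0,0,0,-0.3,0.5],
    [0,0,0,0,0,0,0.5],
    [0,0,0,0,0,0,0.5],
    [0,0,0,0,0,0,0.5]
  ]
}}

```text
clock: 20.32
eef_pos: [498.1, 286.9, 249.4]
eef_rot: [-3.142, -0.0, 0.314]
force: [-0.2, -0.2, 0.6]
grip_width: 13.0
grasp_force: 68.5
```

Run:
```python
from h import *
p=vision.capture('wrist');np.save('wl.npy',p,allow_pickle=True);st=state();print(st['eef_pos'],st['eef_rot'],st['force'],st['ft_torque'])
h=cv2.cvtColor(p['img'],cv2.COLOR_BGR2GRAY)
for v in range(200,232,2):print(v,h[v,306:334])
e=st['eef_pos'][:2];y=.3133;ux=np.array([np.cos(y),np.sin(y)])
c=np.array([497.3,286.4])
print(wproj(p,[*(c+17*ux),132]),wproj(p,[*(e+13.8*ux),132]))
```

```text
[498.11901891 286.91016703 249.49357037] [-3.14152701e+00 -3.42619538e-04  3.13644908e-01] [0.37163584 0.31013504 0.00070246] [-0.04176604  0.00616369  0.02333584]
200 [174 174 175 176 174 175 177 178 178 177 176 175 175 174 172 170 171 170
 170 172 172 172 172 172 172 171 171 174]
202 [173 174 175 176 174 175 177 178 178 177 175 175 175 174 172 171 171 171
 170 172 172 172 172 172 171 171 171 173]
204 [173 174 175 174 174 175 177 178 177 177 175 175 175 174 171 171 171 170
 170 172 172 172 171 172 172 171 171 173]
206 [172 174 175 175 174 175 177 177 178 177 176 176 175 174 172 170 169 169
 171 171 173 173 172 172 172 170 172 173]
208 [172 173 174 175 174 174 176 177 177 177 175 175 175 174 171 170 169 169
 170 172 173 172 172 172 172 171 171 172]
210 [173 173 175 174 172 173 174 176 176 175 174 174 174 172 170 168 168 169
 169 171 171 172 171 171 171 171 171 172]
212 [173 174 173 160 138 132 136 137 138 137 131 127 136 137 134 135 136 137
 138 141 142 143 149 158 169 171 172 173]
214 [173 174 172 159 134 115 110 110 112 114 114 112 112 110 110 109 110 107
 103 102 107 117 134 156 1
[... 323 characters left out ...]
112 111
 105  99 104 112 119 138 162 167 169 172]
222 [172 174 172 159 129 111 109 111 114 114 114 114 114 113 112 111 113 111
 106 100 103 107 106 103 113 114 121 139]
224 [172 173 173 164 143 120 113 111 115 116 114 113 114 113 113 113 112 110
 106 100 102 108 107 101 106 108 107 113]
226 [172 173 173 167 147 122 111 112 116 116 114 114 114 113 113 113 112 111
 106  99 102 109 106 102 104 106 108 111]
228 [172 174 173 167 145 117 109 114 118 117 115 114 114 113 114 113 112 111
 108 100 100 105 106 101 105 107 106 108]
230 [172 173 174 166 138 111 108 114 117 115 115 114 114 114 113 112 112 112
 109 103  99 104 105 102 106 107 108 109]
[319.54349626 212.034585  ] [319.20804358 215.26278202]
```

Blade has entered the slot centred, no contact force; continue down.

{"name": "move_arm", "arguments": {
  "commands": [
    [0,0,0,0.01,-0.02,-0.3,0.5],
    [0,0,0,0,0,-0.5,0.5],
    [0,0,0,0,0,-0.5,0.5],
    [0,0,0,0,0,-0.5,0.5],
    [0,0,0,0,0,-0.5,0.5],
    [0,0,0,0,0,-0.5,0.5],
    [0,0,0,0,0,-0.5,0.5],
    [0,0,0,0,0,-0.5,0.5],
    [0,0,0,0,0,-0.5,0.5],
    [0,0,0,0,0,-0.5,0.5],
    [0,0,0,0,0,-0.5,0.5],
    [0,0,0,0,0,-0.4,0.5],
    [0,0,0,0,0,-0.3,0.5],
    [0,0,0,0,0,0,0.5],
    [0,0,0,0,0,0,0.5],
    [0,0,0,0,0,0,0.5],
    [0,0,0,0,0,0,0.5],
    [0,0,0,0,0,0,0.5],
    [0,0,0,0,0,0,0.5]
  ]
}}

```text
clock: 21.95
eef_pos: [498.2, 286.7, 189.6]
eef_rot: [-3.142, -0.0, 0.314]
force: [-0.3, -0.5, -0.5]
grip_width: 13.3
grasp_force: 68.5
```

Run:
```python
from h import *
F=[]
for i in range(6):
    p=vision.capture('wrist');st=state();F.append(np.r_[st['force'],st['ft_torque']])
print(st['eef_pos'],st['eef_rot'],np.mean(F,0).round(3))
h=cv2.cvtColor(p['img'],cv2.COLOR_BGR2GRAY)
e=st['eef_pos'][:2];y=.3133;ux=np.array([np.cos(y),np.sin(y)])
print(wproj(p,[497.3+17*ux[0],286.4+17*ux[1],132]),wproj(p,[*(e+14*ux),132]))
for v in range(216,258,3):print(v,h[v,300:342])
```

```text
[498.1129032  286.65432439 189.36021801] [-3.14154403e+00 -9.01071792e-05  3.13611714e-01] [-0.076  0.391 -0.53  -0.024 -0.007 -0.009]
[318.80017343 235.17928438] [318.82411133 239.09038521]
216 [170 170 171 171 172 172 171 170 172 175 175 174 174 173 172 172 172 172
 171 169 169 168 167 167 168 167 169 170 170 169 169 169 169 168 167 167
 170 172 172 173 173 171]
219 [170 170 171 171 173 172 170 170 172 174 175 175 174 174 172 172 172 172
 170 169 168 167 167 167 167 168 168 170 170 170 169 169 169 168 167 168
 169 171 172 173 173 172]
222 [169 170 171 171 172 172 171 170 172 174 175 174 174 174 172 172 172 172
 170 169 168 167 167 167 167 168 169 170 170 169 169 169 169 167 168 168
 169 170 172 174 173 171]
225 [168 170 170 171 172 172 171 170 172 173 175 175 174 173 173 172 172 172
 170 168 167 168 167 167 167 167 169 170 170 169 168 169 169 167 167 168
 169 171 172 174 172 170]
228 [168 170 171 171 172 173 172 170 171 173 174 174 174 173 172 172 172 171
 170 168 168 167 166 167 167 167 168 170 169 168 168 169 168 167 167 168
 169 170 173 173 172 170]
231 [168 169 170 170 173 173 
[... 854 characters left out ...]
 [169 169 170 171 171 162 135 107 104 108 109 108 112 113 115 114 113 113
 114 112 113 112 112 112 111 108 101  96 100 106 100 107 139 149 152 159
 166 170 172 173 173 172]
249 [168 169 169 171 171 164 146 128 111 107 108 109 112 115 115 113 114 113
 113 112 113 112 111 113 112 110 104  97  98 104 100  96 103 104 104 104
 105 118 146 169 173 171]
252 [169 169 170 171 171 164 147 130 109 106 107 107 112 115 115 114 114 113
 113 113 113 112 112 112 112 110 105  96  96 104 100  97 102 105 105 104
 105 109 122 147 164 167]
255 [169 169 169 170 170 164 149 130 108 105 108 110 113 115 113 114 113 113
 113 113 112 112 112 112 111 111 106  99  94 100  98  96 102 104 103 105
 106 107 108 109 109 106]
```

```bash
python3 -c "
from h import *
print(manip.finish_job())"
```

```text
the job is handed in; nothing more can be done
None
```

I handed the job in at about 22 s of the 72 s. No verdict came back. Every bobbin measured at least 18 mm from any starting spot, and all eight were inside the bowl. The blade hangs about 67 mm into the slot, held upright with no measurable contact force, and I steered clear of the tray, tape and jar but didn't re-measure them.

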